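Pry up the glass studio's marble slab so the spring wedge runs under it

ROBOT

A 6-joint arm with a two-finger parallel gripper is mounted at the origin on the work surface. World frame = base frame: x ahead of the robot, y to its left, z up, the work surface at z = 0. Lengths are in mm, angles in rad, forces in N, time in s.
With the tool pointing down it reaches from about 325 to 1000 mm from the base axis. Payload 5.1 kg.
Tool frame: the origin (TCP) lies on the centre line of the jaws, within the pads' length; the fingertips stand manip.tip_extent ahead of it and the grasp point (between the pads) is the TCP (manip.tip_extent is the distance from the TCP to the fingertips, in mm); z points along the fingers, y is the direction in which the jaws open and shut (so a half turn about z gives the same grasp; the last joint's range is limited). The gripper opens to 85 mm and grips with 20 to 120 N. Pads are 22 mm wide; open, the fingers measure 114 mm over their backs; the gripper's body (76 mm by 85 mm) begins 54 mm behind the grasp point. The pads swing forward as they close: fully open they stand 13 mm farther back than shut.
Start: joints at [1.2, 0.124, 1.65, -0, 1.367, -0.083], TCP at [184.52, 623.247, 250.322] pointing down, gripper open.
Joint ranges: [-2.61, 2.61], [-1.02, 2.33], [0.03, 2.71], [-1.35, 4.49], [0.32, 2.68], [-2.91, 2.91]. Speed limits (rad/s): [2.57, 2.57, 3.14, 3.14, 3.14, 3.14].

INTERFACE

Orientations are given as a rotation vector (axis times angle).
In Python, from rig import read_state, read_camera, workorder, manip gives the robot as it stands.
- The arm moves only by the tool arm_command, never from a script. Its argument "deltas" is a list of rows, each a list of 2 entries, a list of its own where there are three numbers: the shift along the world's x, y, z in m, then the turn about the world's z in rad. A call has 1 to 20 rows; each row is the pose to reach, as a shift and turn from the pose commanded when the call began; what a row does not reach only later rows make up. A row lasts 1/8 s, in which the tool goes at most 62.5 mm and 10.7 degrees, less where a joint would pass 70% of its speed; a pose out of reach is approached as far as the arm can. A call with a gripper value outside its range is refused whole. "gripper" is the opening, from 0 (shut) to 1 (fully open), set as the call begins (left out, the last holds). The fingers move at their own pace and stop on an object; "newtons" is the grip in N (left out, the last holds). Time passes only in rows, so rows that repeat a pose let the fingers close. It gives the time, the measured TCP pose, the force and the opening at its end, in the units of the state.
- read_state(): the state, without advancing time (a new reading comes with each control period).
- read_camera(name): name is "side" or "top" or "wrist"; returns a dict with "pixels" (400x640x3 uint8, blue, green, red), "K" (3x3 intrinsics, pixels), "dist_coeffs" ([k1, k2, p1, p2, k3] as OpenCV has them; the pictures are not rectified), "R" (3x3) and "t" (3): a world point X has camera coordinates R X + t. Camera axes: x right, y down, z forward; pixel columns grow to the right and rows downward; lengths in mm; the calibration is good to about 2 mm. A picture is of the moment at which its call begins. There is no depth.
- workorder.finish_job(): hands the job in, once; it reports no verdict.
The state is a dict: "clock": time; "qpos": joint angles; "joint_velocities": joint speeds; "joint_torque": joint torques, N m; "position": TCP position; "ee_rot": TCP orientation; "contact_force": force on the tool from outside, world axes, zero at the start; "torque": the same for the moment, N m; "finger_gap": finger opening in mm.
Only numpy, scipy, OpenCV 4.12 (cv2) and the standard library are available. Lean on these libraries where they do the work, as an engineer would, in place of code of your own. Each camera call takes 0.05 s, during which the arm holds its last target. There are 200 camera calls.

TASK

Take the orange-handled pry bar, lay it over the brass-topped fulcrum block with its toe under the overhanging end of the marble slab, and press the handle down to lever that end up. Hold it up until the red spring wedge beside the slab has run fully in underneath, then let the slab down onto the wedge without touching the slab with the robot itself. Pull the bar out and lay it flat on the bench.

Things in the scene. Friction and masses are not known exactly. Their poses are not given: they have to be found in the camera images.
- bar_grip (a point): Grip point of the pry bar (0.5 kg), mid-height in its orange handle, 14 mm above the bench as it lies; balance point 14 mm ahead. x points along the bar to the toe, z up. Handle 24 mm wide, 28 tall, from 35 mm ahead to 65 mm behind this point; then a straight steel blade 24 wide, 6 thick, in line with the handle's mid-height, to the toe 195 mm ahead.
- fulcrum_top (a point): Middle of the top of the fixed fulcrum: dark wood post 104 mm tall, 70 wide, capped by a brass rod (radius 8) along y. x is level, away from the slab; z up. Slab's end: 30 mm off on the -x side, underside 16 mm above this point; riser's face at 87 mm. With the toe 70 mm past the fulcrum the bar meets the slab at 8 degrees toe-up and frees the wedge at 17 to 21; 10 to 15 N at the grip.
- slab: White marble slab 300 x 160 x 30 mm, about 4 kg, loose and level on a plywood riser 120 mm tall; one end overhangs the riser by 57 mm towards the fulcrum. Origin at the centre of its underside, x along its length towards the fulcrum, z up. Its overhanging end tips up about its far end, by about 2 degrees when wedged.
- wedge (a joint): How far (m) the red wedge, 7 mm thick, 30 wide, round-nosed, has slid under the slab. It lies on the riser beside the slab (fulcrum's -y side, near the overhanging end), its spring pressing it against the slab's long side. About 0.002 at the start, 0.05 fully in; it runs in by itself in about 1 to 2 s once the slab is raised clear of it.

How it is judged (in metres and radians):
On the way:
1. the pry bar holds the slab's end up (contact force between prybar and slab above 4 N and angle between slab's own z axis and vertical above 0.028 rad), for 0.2 s.
At the end, for the whole second after the job is handed in: The wedge is at least 40 mm in, the slab rests on it (tilted 1.1 to 3.4 degrees) within 30 mm of where it was, and the pry bar lies still and flat (within 11 degrees, grip point below 30 mm) on the bench, clear of the slab (value of joint wedge above 0.04 m and angle between slab's own z axis and vertical between 0.02 and 0.06 rad and distance of slab from where it was at the start of the episode below 0.03 m and linear speed of each of slab, prybar below 0.02 m/s and contact force between prybar and slab below 0.1 N and height (world z) of bar_grip below 0.03 m and angle between bar_grip's own z axis and vertical below 0.2 rad); the robot touches nothing.
It fails at once if the robot itself touches the slab (over 3 N) (contact force between any of the fingers, the arm and slab above 3 N).
It also fails if it takes over 56 s, if anything falls off the work surface, if the arm or the gripper's body presses on something with over 40 N, if the wrist force passes 120 N, or if a joint passes its speed limit or range.

## Working session

There is one attempt and no reset: what is moved stays moved. The work goes in short steps, Python scripts to look and compute and a tool call to move; the robot and the scene stay as the last step left them, time stands still between calls to the robot, and variables do not carry over. Pictures are saved under pics/ and viewed, about 8 in all and at most 12, crops included, and the job is handed in when it is done.

Besides the shell and the picture viewer there is one more tool, called after "Call:" as name([rows], argument=value, ...), one row to a line, values as JSON. arm_command: Moves the arm, as the interface text tells. Its arguments: {"type":"object","properties":{"deltas":{"type":"array","items":{"type":"array"}},"gripper":{"type":"number"},"newtons":{"type":"number"}},"required":["deltas"]}

```bash
mkdir -p pics; ls
python3 - <<'E'
from rig import read_state, read_camera, workorder, manip
import cv2,numpy as np
print(manip.tip_extent, {k:v for k,v in read_state().items()})
for n in("top","side"):
    c=read_camera(n); cv2.imwrite(f"pics/{n}0.png",c["pixels"]); print(n,c["K"],c["dist_coeffs"],c["R"],c["t"])
E
```

```text
pics
19.0 {'clock': 0.0, 'qpos': array([ 1.20039397e+00,  1.24487271e-01,  1.65166243e+00,  1.05886026e-05,
        1.36750582e+00, -8.25753653e-02]), 'joint_velocities': array([-0.00019902, -0.00021103, -0.00231846, -0.00057005,  0.0005324 ,
        0.0006185 ]), 'joint_torque': array([ 2.32039063e-03, -4.23617721e+01, -3.65454876e+01,  9.06489049e-05,
        7.11212866e-03, -9.64034612e-07]), 'position': array([184.31856874, 622.72642466, 249.07136064]), 'ee_rot': array([-0.45049378, -3.10864536,  0.00315346]), 'contact_force': array([-0.24578811, -0.04639517, -0.50427547]), 'torque': array([ 0.01428545, -0.02371727, -0.00098109]), 'finger_gap': 85.33927880354865}
top [[438.06513358   0.         317.72158213]
 [  0.         438.06513358 200.957224  ]
 [  0.           0.           1.        ]] [-0.0931402  0.         0.         0.         0.       ] [[ 0.00353895 -0.99999166  0.00203696]
 [-0.9857658  -0.00383098 -0.16808067]
 [ 0.16808707 -0.00141313 -0.98577114]] [  35.18336094  571.5322957  1264.912482  ]
side [[393.03945796   0.         320.68168053]
 [  0.         393.03945796 196.32037918]
 [  0.           0.           1.        ]] [-0.05505111  0.          0.          0.          0.        ] [[ 0.77184468 -0.63539457  0.02301177]
 [-0.33183105 -0.43343594 -0.83786719]
 [ 0.54235039  0.63906731 -0.54538887]] [-406.21401655  290.5994265   715.67783067]
```

View pics/top0.png

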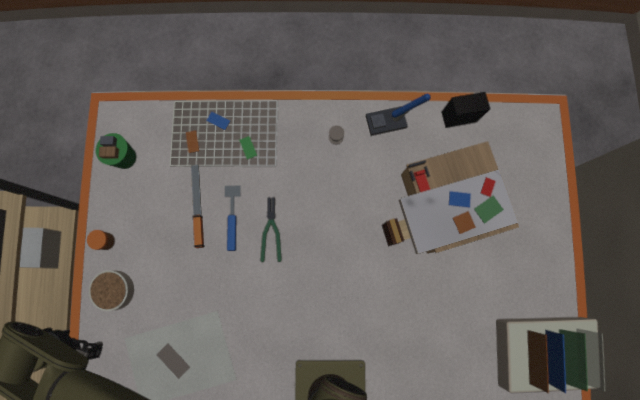

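View pics/side0.png

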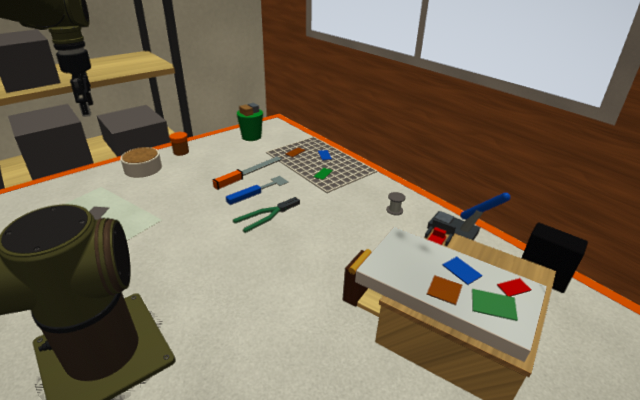

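Top view: the bar's orange handle is at about (198,232) with its toe at (195,165), the fulcrum is at about (393,232), the slab spans (400–518, 178–250) and the wedge is at (421,180). The side view shows the handle at (228,180), the brass at (360,264) and the slab at about (460,290). I'll view enlarged crops next.

```bash
cat > h.py <<'E'
import cv2,numpy as np
from rig import read_state, read_camera
def ray(c,uv):
    p=cv2.undistortPoints(np.array(uv,float).reshape(-1,1,2),c["K"],np.array(c["dist_coeffs"])).reshape(-1,2)
    R=np.array(c["R"]); t=np.array(c["t"])
    d=np.c_[p,np.ones(len(p))]@R
    return -R.T@t, d/np.linalg.norm(d,axis=1)[:,None]
def onz(c,uv,z):
    o,d=ray(c,uv); return o+d*((z-o[2])/d[:,2])[:,None]
def tri(c1,u1,c2,u2):
    o1,d1=ray(c1,u1);o2,d2=ray(c2,u2);P=[]
    for a,b in zip(d1,d2):
        s=np.linalg.lstsq(np.c_[a,-b],o2-o1,rcond=None)[0]
        P.append(np.r_[(o1+s[0]*a+o2+s[1]*b)/2,np.linalg.norm(o1+s[0]*a-o2-s[1]*b)])
    return np.array(P)
def orange(c,roi):
    x0,y0,x1,y1=roi; h=cv2.cvtColor(c["pixels"],cv2.COLOR_BGR2HSV)
    m=np.zeros(h.shape[:2],np.uint8); m[y0:y1,x0:x1]=cv2.inRange(h,(3,150,90),(18,255,255))[y0:y1,x0:x1]
    return m
def px(m):
    n,l,s,_=cv2.connectedComponentsWithStats(m); k=1+np.argmax(s[1:,4]); y,x=np.nonzero(l==k); return np.c_[x,y].astype(np.float32)
E
python3 - <<'E'
from h import *
c=read_camera("top");s=read_camera("side")
P=px(orange(c,(180,200,215,260)))
W=onz(c,P,28)[:,:2].astype(np.float32)
print("handle",len(P),cv2.minAreaRect(W), W.mean(0))
# blade: gray darker between rows 165..213
g=cv2.cvtColor(c["pixels"],cv2.COLOR_BGR2GRAY)
print(g[160:216:6,185:208])
for n,cc,(x0,y0,w,hh) in(("t",c,(380,170,60,90)),("s",s,(335,215,130,120))):
    pass
a=cv2.resize(c["pixels"][165:260,375:525],None,fx=5,fy=5,interpolation=cv2.INTER_CUBIC); cv2.imwrite("pics/ct.png",a)
b=cv2.resize(s["pixels"][215:335,330:480],None,fx=5,fy=5,interpolation=cv2.INTER_CUBIC); cv2.imwrite("pics/cs.png",b)
E
```

```text
handle 189 ((482.93585205078125, 401.6973571777344), (83.89274597167969, 20.331079483032227), 6.003886699676514) [482.79416 401.67044]
[[ 82  94 120 109  83  80  80  81  80  84 100 123  95  80  81  82  82  81
   88 110 117  90  82]
 [109 112 112 112 112 107  94  88  89  87  89  88  86  77 102 109 109 109
  110 113 113 109 110]
 [128 127 127 127 129 129 110  92  89  89  89  90  90  99 106 125 128 128
  126 125 130 130 128]
 [128 127 126 126 126 126 112  96  89  89  87  89  88  90  85 126 129 129
  128 129 128 130 130]
 [126 128 128 128 126 126 117  98  89  90  88  90  88  86  80 120 127 126
  128 128 127 129 128]
 [126 126 129 129 130 130 128 108  91  89  92  89  88  92 100 105 124 130
  127 128 129 130 129]
 [128 127 130 130 126 126 125 113  93  89  89  90  88  89  87  84 124 129
  128 128 131 131 128]
 [130 131 130 130 127 128 125 113  96  89  88  91  89  89  86  79 125 128
  128 127 128 130 130]
 [129 128 126 127 126 130 131 128 102  89  89  89  89  87  88 102 106 126
  129 128 132 132 127]
 [130 129 129 130 130 129 126 124 108  83  73  76  80  81  78  82  89 121
  129 130 130 129 131]]
```

View pics/ct.png

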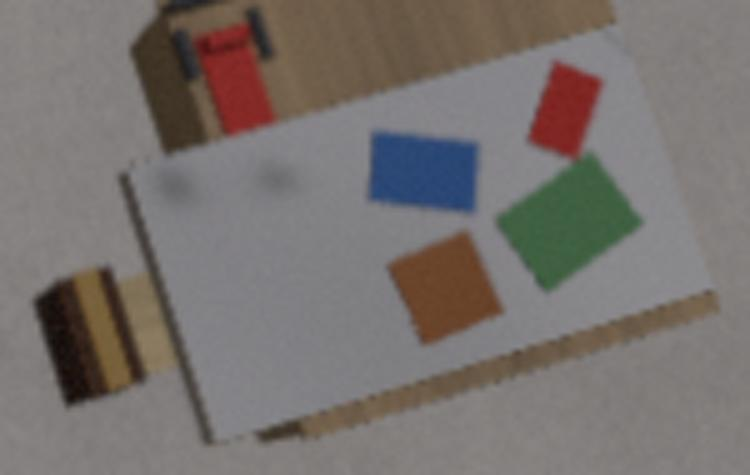

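View pics/cs.png

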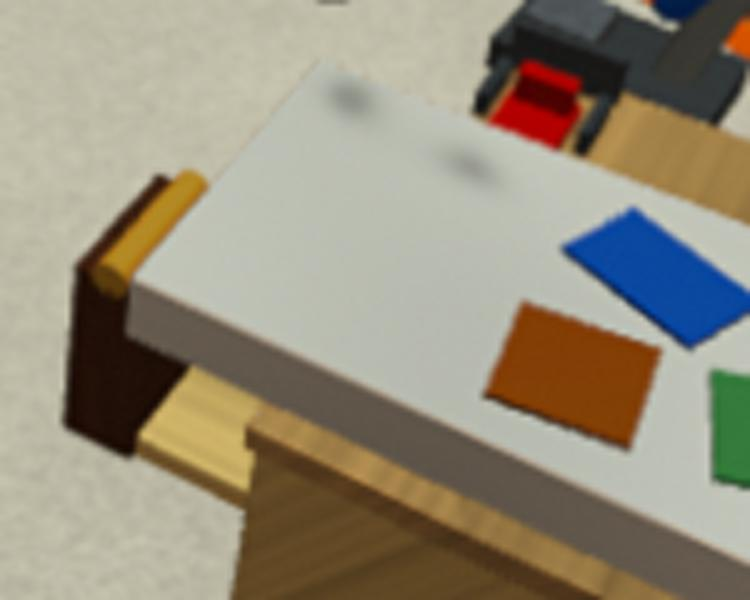

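The top crop shows the brass rod running from full-frame (393.4,218.6) to (398.6,242.8), the slab top corners at crop (132,165), (212,440), (712,290) and (620,25), and the wedge under the top edge at crop x of about 245. The side crop shows the rod top line from crop (190,180) to (110,272).

Run:
```python
from h import *
c=read_camera("top");s=read_camera("side")
f=lambda L,ox,oy:[((u+.5)/5-.5+ox,(v+.5)/5-.5+oy) for u,v in L]
rod=f([(92,268),(118,389)],375,165)
R=onz(c,rod,103); print("rod",R,np.linalg.norm(R[0]-R[1]))
print("tri rod",tri(c,rod,s,f([(193,180),(110,272)],330,215)))
S=onz(c,f([(132,165),(212,440),(712,290),(620,25)],375,165),150)
print("slab",S,[np.linalg.norm(S[i]-S[i-1]) for i in range(4)])
ex=(S[0]+S[1]-S[2]-S[3])[:2]; ex/=np.linalg.norm(ex); ey=(S[1]-S[0])[:2]; ey/=np.linalg.norm(ey)
print("x dir deg",np.degrees(np.arctan2(ex[1],ex[0])),"from width",np.degrees(np.arctan2(ey[1],ey[0])),"rod",np.degrees(np.arctan2(*(R[1]-R[0])[1::-1])))
m=R.mean(0)[:2]; print("fulcrum mid",m,"slab end dist",(m-(S[0]+S[1])[:2]/2)@ex, "lateral", np.cross(ex,m-(S[0]+S[1])[:2]/2))
P=px(orange(c,(180,200,215,260))); W=onz(c,P,28)[:,:2]
g=cv2.cvtColor(c["pixels"],cv2.COLOR_BGR2GRAY)
B=[]
for v in range(172,212,2):
    r=g[v,183:212].astype(int); k=np.nonzero(r<112)[0]; B.append((183+(k[0]+k[-1])/2,v))
b=onz(c,B,15)[:,:2]; vx=cv2.fitLine(b.astype(np.float32),cv2.DIST_L2,0,.01,.01).ravel(); d=vx[:2]*np.sign(vx[0])
print("blade dir",np.degrees(np.arctan2(d[1],d[0])),vx, "handle off", np.cross(d,W.mean(0)-vx[2:]))
mean=W.mean(0); d=np.array([np.cos(.1),np.sin(.1)]); q=(W-mean)@d; print("ext",q.min(),q.max(),mean)
for v in (161,163,164,165,166,167): print(v,g[v,188:204])
print("toe cand",onz(c,[(194.5,165)],17))
hs=px(orange(s,(205,165,250,195))); print("side blob",len(hs),hs.min(0),hs.max(0),hs.mean(0)); print(tri(c,[P.mean(0)],s,[hs.mean(0)]))
```

```text
rod [[ 512.86415371 -178.19598804  103.        ]
 [ 443.65603906 -191.43184864  103.        ]] 70.46240940686621
tri rod [[ 5.10969917e+02 -1.76804554e+02  1.00159072e+02  5.77177165e+00]
 [ 4.44238646e+02 -1.92540633e+02  9.78880480e+01  5.01104773e-01]]
slab [[ 564.41805037 -193.74406378  150.        ]
 [ 412.32209226 -233.65626338  150.        ]
 [ 494.79285149 -520.41480061  150.        ]
 [ 646.65308636 -477.33524856  150.        ]] [np.float64(295.27370561362284), np.float64(157.2455536753258), np.float64(298.38211207315743), np.float64(157.8523954245779)]
x dir deg 106.1076785372426 from width -165.29627397370706 rod -169.1730772532562
fulcrum mid [ 478.26009638 -184.81391834] slab end dist 30.557174397253668 lateral 1.6987789577257928
blade dir 5.718581 [9.9502331e-01 9.9642448e-02 6.0718170e+02 4.1573718e+02] handle off -1.6024819469138123
ext -41.775959058001256 42.050837251006904 [482.79404912 401.67040446]
161 [110  83  81  81  83  82  83 105 115  92  83  82  84  82  84  87]
163 [100  84  83  82  78  81  86 107 115  95  84  83  83  85  85  87]
164 [109  97  96  86  84  85  89 102 111  93  87  96  98  99 100 103]
165 [124 119 116  96  94  95  96  98  99  90  87 111 115 116 115 117]
166 [111 113 107  96  90  89  88  88  90  86  77 101 108 110 110 109]
167 [125 126 116  98  92  90  89  89  88  85  80 118 125 127 127 124]
toe cand [[689.70125774 424.33454046  17.        ]]
side blob 244 [215. 170.] [240. 187.] [228.7459 177.9795]
[[484.71434933 405.25453038  13.88685554   1.27810846]]<stdin>:11: DeprecationWarning: Arrays of 2-dimensional vectors are deprecated. Use arrays of 3-dimensional vectors instead. (deprecated in NumPy 2.0)
<stdin>:18: DeprecationWarning: Arrays of 2-dimensional vectors are deprecated. Use arrays of 3-dimensional vectors instead. (deprecated in NumPy 2.0)
```

Call:
arm_command([
  [[0.03,-0.02,0],0.04],
  [[0.08,-0.055,-0.01],0.1],
  [[0.13,-0.09,-0.03],0.16],
  [[0.18,-0.125,-0.05],0.22],
  [[0.23,-0.16,-0.08],0.28],
  [[0.27,-0.19,-0.1],0.34],
  [[0.3,-0.21,-0.12],0.38],
  [[0.3105,-0.219,-0.13],0.389],
  [[0.3105,-0.219,-0.13],0.389],
  [[0.3105,-0.219,-0.13],0.389],
], gripper=0.7)

```text
clock: 1.55
position: [494.5, 405.4, 121.3]
ee_rot: [-0.16, 3.137, 0.002]
contact_force: [0.8, 0.9, 0.2]
finger_gap: 59.8
```

Run:
```python
from h import *
c=read_camera("wrist"); st=read_state(); print(st["position"],st["ee_rot"],st["qpos"],st["finger_gap"])
cv2.imwrite("pics/w1.png",c["pixels"])
t=read_camera("top"); print("handle front/back top",onz(t,[(198,213.5)],28))
P=px(orange(c,(0,0,640,400))); W=onz(c,P,28)[:,:2].astype(np.float32); print(len(P),cv2.minAreaRect(W))
```

```text
[494.49125011 405.57154766 121.52095811] [-1.61065385e-01  3.13618204e+00  1.78931917e-03] [ 6.02894775e-01  2.08878345e-01  1.78013679e+00  3.30115014e-04
  1.15089283e+00 -1.07066002e+00] 59.531461535584825
handle front/back top [[534.63831177 402.29817975  28.        ]]
3299 ((481.3890686035156, 403.80413818359375), (83.9064712524414, 22.938337326049805), 5.895168304443359)
```

View pics/w1.png

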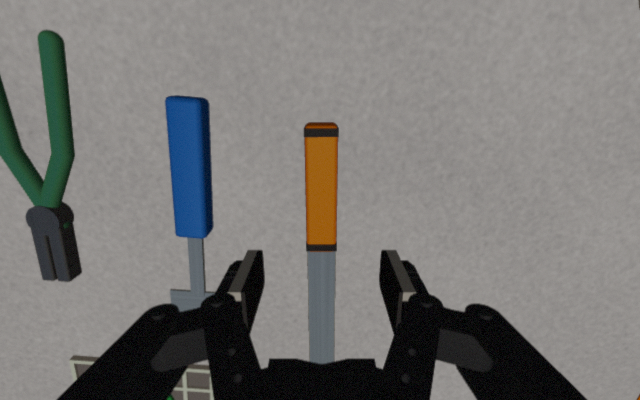

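The wrist view shows the handle centred between the jaws (columns 304–338, rows 122–250 including the black bands). The grip point works out at about (494.7,405.2), and the TCP is there. Next I descend and grip.

Call:
arm_command([
  [[0,0,-0.03],0],
  [[0,0,-0.06],0],
  [[0,0,-0.085],0],
  [[0,0,-0.096],0],
  [[0,0,-0.096],0],
  [[0,0,-0.096],0],
])

```text
clock: 2.4
position: [495.8, 405.1, 25.9]
ee_rot: [-0.159, 3.135, 0.002]
contact_force: [0.9, 0.1, 0.2]
finger_gap: 60.0
```

Call:
arm_command([
  [[0,0,0],0],
  [[0,0,0],0],
  [[0,0,0],0],
  [[0,0,0],0],
  [[0,0,0],0],
  [[0,0,0],0],
], gripper=0, newtons=40)

```text
clock: 3.15
position: [495.6, 404.7, 25.4]
ee_rot: [-0.159, 3.136, 0.001]
contact_force: [-1.1, 1.0, 5.3]
finger_gap: 23.5
```

Call:
arm_command([
  [[0,0,0.02],0],
  [[0,0,0.06],0],
  [[0,0,0.11],0],
  [[0,0,0.14],0],
  [[0,0,0.15],0],
  [[-0.004,-0.015,0.15],-0.06],
  [[-0.01,-0.045,0.15],-0.17],
  [[-0.018,-0.08,0.15],-0.3],
  [[-0.026,-0.12,0.15],-0.45],
  [[-0.035,-0.16,0.15],-0.6],
  [[-0.044,-0.2,0.15],-0.76],
  [[-0.053,-0.24,0.15],-0.92],
  [[-0.062,-0.28,0.15],-1.07],
  [[-0.069,-0.315,0.15],-1.21],
  [[-0.075,-0.342,0.15],-1.32],
  [[-0.079,-0.358,0.15],-1.39],
  [[-0.08,-0.363,0.15],-1.402],
  [[-0.08,-0.363,0.15],-1.402],
  [[-0.08,-0.363,0.15],-1.402],
])

```text
clock: 5.52
position: [414.9, 41.8, 174.0]
ee_rot: [-1.9, -2.501, 0.0]
contact_force: [-0.5, 0.5, -4.6]
finger_gap: 22.9
```

Run:
```python
from h import *
st=read_state(); print(st["clock"],st["position"],st["ee_rot"],st["qpos"],st["contact_force"])
for n in("top","side"):
    c=read_camera(n); cv2.imwrite(f"pics/{n}2.png",c["pixels"])
a=cv2.resize(cv2.imread("pics/top2.png")[150:270,290:450],None,fx=4,fy=4,interpolation=cv2.INTER_CUBIC)
b=cv2.resize(cv2.imread("pics/side2.png")[120:320,230:430],None,fx=2.4,fy=2.4,interpolation=cv2.INTER_CUBIC)
b=b[:480]; 
cv2.imwrite("pics/m2.png",np.vstack([a[:,:640]])); cv2.imwrite("pics/m2s.png",b)
```

```text
5.525 [414.89651572  41.76648528 173.95313666] [-1.90021866e+00 -2.50082159e+00  3.23873544e-04] [-2.87305120e-02 -3.66120429e-01  2.22555535e+00  2.75666821e-04
  1.28288160e+00 -3.00070018e-01] [-0.52024623  0.45425613 -4.58232978]
```

View pics/side2.png

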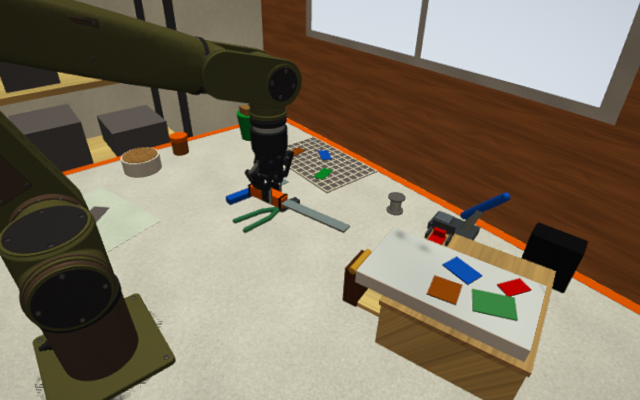

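View pics/m2.png

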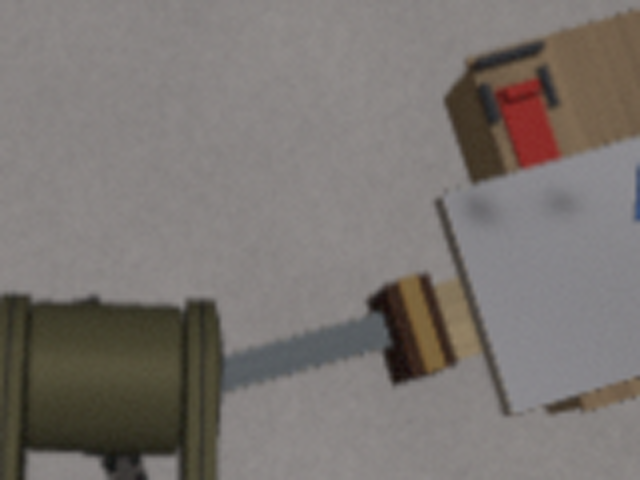

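The side view shows the bar roughly level with its toe at about (347,228). The top crop shows the toe edge from about crop (383,312) to (390,350), just short of the fulcrum and aligned with it.

Run:
```python
from h import *
t=dict(read_camera("top"));s=read_camera("side")
f=lambda L,ox,oy,k:[((u+.5)/k-.5+ox,(v+.5)/k-.5+oy) for u,v in L]
g=s["pixels"]
# steel mask in side
h=cv2.cvtColor(g,cv2.COLOR_BGR2HSV); m=np.zeros(h.shape[:2],np.uint8); r=(slice(190,240),slice(285,360)); m[r]=cv2.inRange(h,(75,8,40),(120,120,200))[r]
P=px(m); print(len(P),P[P[:,0].argmax()],P[P[:,1].argmax()])
toe=f([(386,331)],290,150,4)
print(onz(t,toe,165.6), tri(t,toe,s,[(346,228.5)]))
a=f([(225,372)],290,150,4); print(onz(t,a,165.6))
cv2.imwrite("pics/s3.png",cv2.resize(g[185:245,250:360],None,fx=7,fy=7,interpolation=cv2.INTER_CUBIC))
```

```text
115 [334. 220.] [328. 221.]
[[ 466.0184816  -147.63079603  165.6       ]] [[ 465.96341761 -147.87681765  162.07015453    1.00338067]]
[[438.14623001 -38.56038876 165.6       ]]
```

View pics/s3.png

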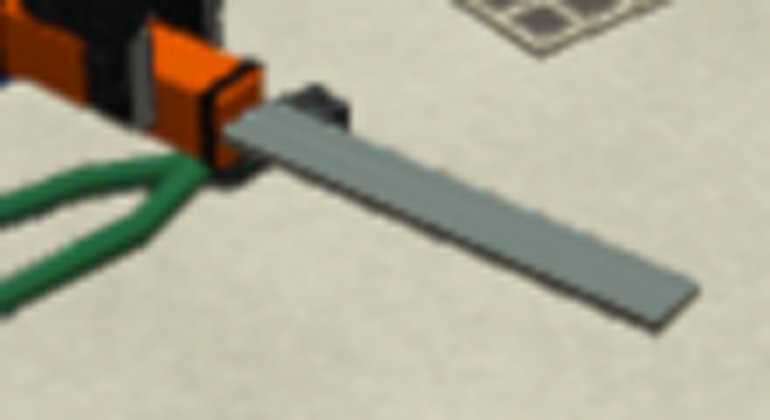

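Call:
arm_command([
  [[0,0,-0.015],0],
  [[0,0,-0.035],0],
  [[0,0,-0.047],0],
  [[0,0,-0.049],0],
  [[0,0,-0.049],0],
  [[0.003,-0.012,-0.049],0],
  [[0.009,-0.032,-0.049],0],
  [[0.013,-0.048,-0.049],0],
  [[0.015,-0.053,-0.049],0],
  [[0.015,-0.053,-0.049],0],
])

```text
clock: 6.98
position: [430.1, -12.1, 125.4]
ee_rot: [-1.903, -2.499, -0.0]
contact_force: [0.7, -0.0, -5.1]
finger_gap: 23.2
```

Call:
arm_command([
  [[0.002,-0.008,0],0],
  [[0.006,-0.022,0],0],
  [[0.01,-0.036,0],0],
  [[0.013,-0.047,0],0],
  [[0.0145,-0.052,0],0],
  [[0.0145,-0.052,0],0],
  [[0.0145,-0.052,0],0],
])

```text
clock: 7.85
position: [444.4, -63.5, 125.2]
ee_rot: [-1.902, -2.5, -0.0]
contact_force: [0.5, -0.0, -4.5]
finger_gap: 23.4
```

Run:
```python
from h import *
st=read_state(); print(st["clock"],st["position"],st["contact_force"],st["torque"])
t=read_camera("top");s=read_camera("side")
a=cv2.resize(t["pixels"][170:270,320:460],None,fx=4,fy=4,interpolation=cv2.INTER_CUBIC)
b=cv2.resize(s["pixels"][180:320,280:420],None,fx=4,fy=4,interpolation=cv2.INTER_CUBIC)
cv2.imwrite("pics/s4.png",b)
```

```text
7.85 [444.38015199 -63.54699715 125.19996979] [ 0.45109506 -0.00644137 -4.47689718] [0.08142115 0.02007314 0.00894755]
```

View pics/s4.png

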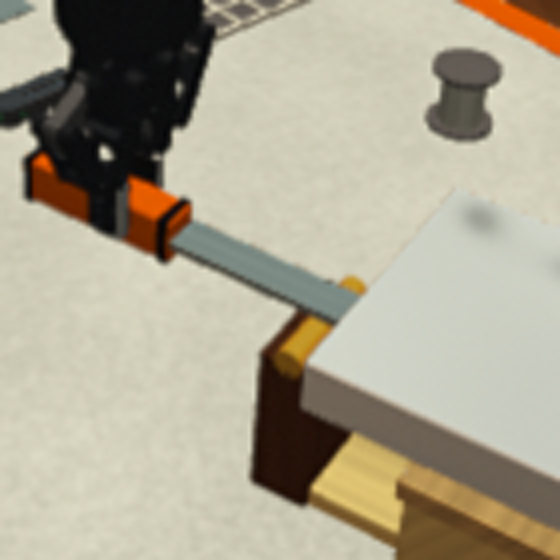

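The side crop shows the bar over the brass rod, roughly central along its width, with the toe under the slab. There is no contact force beyond the bar's weight. Next I press down in stages.

Call:
arm_command([
  [[0,0,-0.003],0],
  [[0,0,-0.006],0],
  [[0,0,-0.01],0],
  [[0,0,-0.014],0],
  [[0,0,-0.018],0],
  [[0,0,-0.022],0],
  [[0,0,-0.026],0],
  [[0,-0.001,-0.03],0],
  [[0,-0.001,-0.033],0],
  [[0,-0.002,-0.036],0],
  [[0.001,-0.002,-0.039],0],
  [[0.001,-0.003,-0.042],0],
  [[0.001,-0.003,-0.044],0],
  [[0.001,-0.003,-0.044],0],
])

```text
clock: 9.7
position: [446.6, -66.1, 83.2]
ee_rot: [-1.904, -2.499, -0.004]
contact_force: [-4.2, 6.7, 10.4]
finger_gap: 23.1
```

```bash
cat > chk.py <<'E'
from h import *
import sys
st=read_state(); print(st["clock"],st["position"],st["contact_force"].round(1),st["torque"].round(2),st["finger_gap"])
t=read_camera("top");s=read_camera("side")
def red(c,x0,y0,x1,y1):
    h=cv2.cvtColor(c["pixels"],cv2.COLOR_BGR2HSV); m=(cv2.inRange(h,(0,150,90),(6,255,255))|cv2.inRange(h,(172,150,90),(180,255,255)))
    y,x=np.nonzero(m[y0:y1,x0:x1]); return len(x), (x.mean()+x0,y.mean()+y0,y.min()+y0,y.max()+y0) if len(x) else None
print("wedge top",red(t,408,160,440,205),"side",red(s,420,215,456,250))
cv2.imwrite(f"pics/{sys.argv[1]}t.png",t["pixels"]); cv2.imwrite(f"pics/{sys.argv[1]}s.png",s["pixels"])
P=px(orange(s,(280,180,340,260))); r=cv2.fitLine(P,cv2.DIST_L2,0,.01,.01).ravel(); print("handle side",len(P),P.mean(0),np.degrees(np.arctan2(r[1],r[0])))
E
cp pics/side0.png pics/top0.png /tmp; python3 chk.py a
python3 - <<'E'
import cv2,numpy as np
for n,(x0,y0,x1,y1) in(("top",(408,160,440,205)),("side",(420,215,456,250))):
    h=cv2.cvtColor(cv2.imread(f"pics/{n}0.png"),cv2.COLOR_BGR2HSV); m=(cv2.inRange(h,(0,150,90),(6,255,255))|cv2.inRange(h,(172,150,90),(180,255,255)))
    y,x=np.nonzero(m[y0:y1,x0:x1]); print("start",n,len(x),x.mean()+x0,y.mean()+y0,y.min()+y0,y.max()+y0)
E
```

```text
9.7 [446.55058115 -66.12264159  83.18417225] [-4.2  6.7 10.4] [ 0.7   0.51 -0.21] 23.12999127869077
wedge top (143, (np.float64(422.38461538461536), np.float64(182.67132867132867), np.int64(175), np.int64(190))) side (55, (np.float64(436.1090909090909), np.float64(235.36363636363637), np.int64(231), np.int64(241)))
handle side 114 [296.39474 244.80702] 48.24342
start top 198 421.5353535353535 180.41414141414143 170 190
start side 158 437.40506329113924 236.0759493670886 227 244
```

Call:
arm_command([
  [[0,0,-0.001],0],
  [[0,0,-0.002],0],
  [[0,0,-0.003],0],
  [[0,0,-0.003],0],
  [[0,0,-0.003],0],
  [[0,0,-0.003],0],
  [[0,0,-0.003],0],
  [[0,0,-0.003],0],
  [[0,0,-0.003],0],
  [[0,0,-0.003],0],
])

```text
clock: 11.05
position: [446.9, -66.6, 80.6]
ee_rot: [1.903, 2.498, 0.003]
contact_force: [-3.6, 5.1, 11.5]
finger_gap: 22.7
```

```bash
python3 chk.py b; python3 -c "
import cv2
a=cv2.imread('pics/bs.png')[195:315,280:480]; cv2.imwrite('pics/b4.png',cv2.resize(a,None,fx=4,fy=4,interpolation=cv2.INTER_CUBIC))"
```

```text
11.05 [446.86548628 -66.60334851  80.62583888] [-3.6  5.1 11.5] [ 0.41  0.54 -0.3 ] 22.69648886127248
wedge top (27, (np.float64(425.0740740740741), np.float64(187.74074074074073), np.int64(186), np.int64(190))) side (0, None)
handle side 112 [296.64285 245.875  ] 48.497498
```

View pics/b4.png

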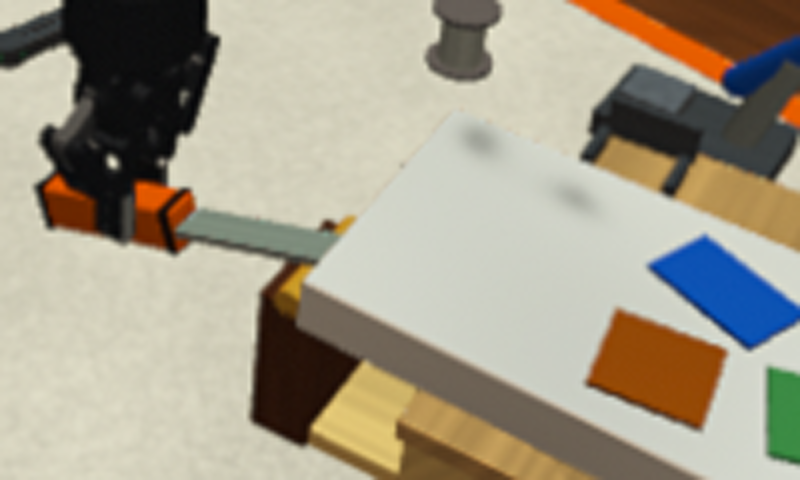

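The side crop shows the slab raised by the bar, with the wedge almost fully gone under its edge. I'll hold a bit longer.

Call:
arm_command([
  [[0,0,0],0],
  [[0,0,0],0],
  [[0,0,0],0],
  [[0,0,0],0],
  [[0,0,0],0],
  [[0,0,0],0],
  [[0,0,0],0],
  [[0,0,0],0],
])

```text
clock: 12.15
position: [446.8, -66.6, 80.6]
ee_rot: [1.903, 2.498, 0.003]
contact_force: [-4.8, 5.8, 11.4]
finger_gap: 22.8
```

```bash
python3 chk.py c
```

```text
12.15 [446.84850826 -66.5872382   80.61069624] [-4.8  5.8 11.4] [ 0.41  0.52 -0.26] 22.844886701245777
wedge top (28, (np.float64(424.89285714285717), np.float64(187.75), np.int64(186), np.int64(190))) side (0, None)
handle side 112 [296.64285 245.875  ] 48.497498
```

The wedge has stopped, about 17 px or 47 mm of travel. Now I lower the slab gently.

Call:
arm_command([
  [[0,0,0.002],0],
  [[0,0,0.004],0],
  [[0,0.001,0.006],0],
  [[0,0.001,0.008],0],
  [[0,0.001,0.01],0],
  [[-0.001,0.002,0.012],0],
  [[-0.001,0.002,0.014],0],
  [[-0.001,0.002,0.016],0],
  [[-0.001,0.002,0.016],0],
  [[-0.001,0.002,0.016],0],
])

```text
clock: 13.5
position: [444.3, -64.8, 94.2]
ee_rot: [-1.902, -2.5, 0.0]
contact_force: [-0.3, 0.3, -6.3]
finger_gap: 23.2
```

```bash
python3 chk.py d
```

```text
13.5 [444.33602043 -64.80208102  94.19030449] [-0.3  0.3 -6.3] [ 0.51  0.12 -0.04] 23.244699214952263
wedge top (31, (np.float64(424.8709677419355), np.float64(187.93548387096774), np.int64(186), np.int64(190))) side (0, None)
handle side 122 [294.70493 240.11476] 46.394455
```

Call:
arm_command([
  [[0,0,-0.001],0],
  [[-0.001,0.004,-0.001],0],
  [[-0.003,0.011,-0.001],0],
  [[-0.006,0.021,-0.001],0],
  [[-0.009,0.033,-0.001],0],
  [[-0.013,0.046,-0.001],0],
  [[-0.017,0.06,-0.001],0],
  [[-0.021,0.075,-0.001],0],
  [[-0.025,0.09,-0.001],0],
  [[-0.029,0.104,-0.001],0],
  [[-0.031,0.112,-0.001],0],
  [[-0.032,0.115,-0.001],0],
  [[-0.032,0.115,-0.001],0],
])

```text
clock: 15.22
position: [412.5, 50.3, 93.3]
ee_rot: [1.902, 2.5, -0.0]
contact_force: [-0.4, -0.6, -6.0]
finger_gap: 23.4
```

```bash
python3 chk.py e; python3 -c "
import cv2
a=cv2.imread('pics/es.png')[160:320,240:480]; cv2.imwrite('pics/e4.png',cv2.resize(a,None,fx=3,fy=3,interpolation=cv2.INTER_CUBIC))"
```

```text
15.225 [412.54241495  50.25679025  93.32628676] [-0.4 -0.6 -6. ] [ 0.06 -0.02  0.02] 23.39366295917649
wedge top (30, (np.float64(425.03333333333336), np.float64(187.93333333333334), np.int64(186), np.int64(190))) side (0, None)
handle side 29 [281.68967 222.82759] -74.39307
```

View pics/e4.png

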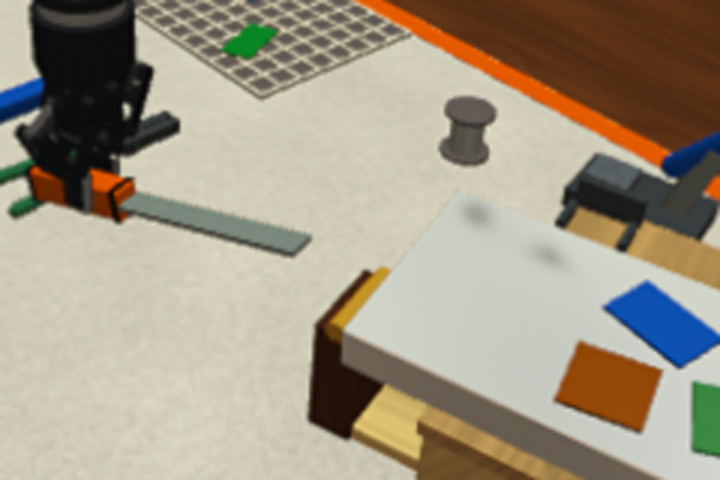

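The bar is fully out, tilted toe-up in the grip, and the slab is sitting raised on the wedge. Next I shift clear of the pliers and press the bar flat on the bench.

Call:
arm_command([
  [[-0.008,0,-0.005],0],
  [[-0.022,0,-0.012],0],
  [[-0.036,0,-0.025],0],
  [[-0.044,0,-0.036],0],
  [[-0.045,0,-0.044],0],
  [[-0.045,0,-0.048],0],
  [[-0.045,0,-0.052],0],
  [[-0.045,0,-0.055],0],
  [[-0.045,0,-0.058],0],
  [[-0.045,0,-0.061],0],
  [[-0.045,0,-0.064],0],
  [[-0.045,0,-0.066],0],
  [[-0.045,0,-0.067],0],
  [[-0.045,0,-0.068],0],
  [[-0.045,0,-0.068],0],
  [[-0.045,0,-0.068],0],
])

```text
clock: 17.32
position: [367.8, 50.4, 25.5]
ee_rot: [1.903, 2.5, 0.001]
contact_force: [2.3, -2.7, 2.0]
finger_gap: 23.2
```

Call:
arm_command([
  [[0,0,0],0],
  [[0,0,0],0],
  [[0,0,0],0],
  [[0,0,0],0],
  [[0,0,0],0],
  [[0,0,0],0],
], gripper=0.7)

```text
clock: 18.08
position: [367.5, 50.2, 25.3]
ee_rot: [-1.902, -2.5, 0.0]
contact_force: [0.1, -0.3, 0.1]
finger_gap: 59.6
```

Call:
arm_command([
  [[0,0,0.01],0],
  [[0,0,0.03],0],
  [[0,0,0.06],0],
  [[0,0,0.1],0],
  [[0,0,0.14],0],
  [[0,0.02,0.18],0],
  [[0,0.06,0.2],0],
  [[0,0.11,0.22],0],
  [[0,0.16,0.22],0],
  [[0,0.2,0.22],0],
  [[0,0.21,0.22],0],
  [[0,0.21,0.22],0],
  [[0,0.21,0.22],0],
  [[0,0.21,0.22],0],
])

```text
clock: 19.82
position: [367.7, 259.3, 245.4]
ee_rot: [1.904, 2.498, 0.0]
contact_force: [0.7, -0.2, 0.2]
finger_gap: 60.1
```

Run:
```python
from h import *
st=read_state(); print(st["clock"],st["position"],st["contact_force"])
t=read_camera("top");s=read_camera("side")
a=cv2.resize(t["pixels"][150:300,250:530],None,fx=2.5,fy=2.5,interpolation=cv2.INTER_CUBIC)
b=cv2.resize(s["pixels"][160:390,220:560],None,fx=700/340,fy=700/340,interpolation=cv2.INTER_CUBIC)
cv2.imwrite("pics/f.png",cv2.resize(np.vstack([a,b]),None,fx=.7,fy=.7,interpolation=cv2.INTER_AREA))
cv2.imwrite("pics/ft.png",t["pixels"]);cv2.imwrite("pics/fs.png",s["pixels"])
```

```text
19.825 [367.69564058 259.27112861 245.39750146] [ 0.67376047 -0.23633728  0.16545211]
```

View pics/f.png

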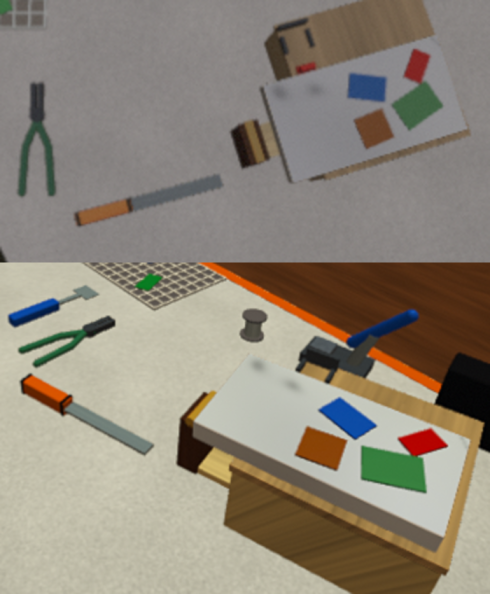

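Run:
```python
from h import *
from rig import workorder
t=read_camera("top");s=read_camera("side")
print("toe",tri(t,[(376.3,253.2)],s,[(324.8,289.8)]))
for c,r in((t,(285,255,335,290)),):
    P=px(orange(c,r)); W=onz(c,P,28)[:,:2].astype(np.float32); print("handle",len(P),cv2.minAreaRect(W))
h=cv2.cvtColor(t["pixels"],cv2.COLOR_BGR2HSV)[160:205,408:440]; m=cv2.inRange(h,(0,150,90),(6,255,255))|cv2.inRange(h,(172,150,90),(180,255,255)); y,x=np.nonzero(m)
w=onz(t,[(421,170),(425,y.min()+160)],127); print("wedge travel",w,np.linalg.norm(w[0]-w[1]))
# slab white region: end corners top view, start vs now
for n in("top0","ft"):
    g=cv2.cvtColor(cv2.imread(f"pics/{n}.png"),cv2.COLOR_BGR2HSV); k=cv2.inRange(g,(100,5,130),(135,60,255)); P=px(k); print(n,len(P),cv2.boxPoints(cv2.minAreaRect(P)).round(1).tolist())
```

```text
toe [[ 418.895019   -141.55182856   13.24955087    3.08514631]]
handle 171 ((363.563232421875, 63.12139892578125), (17.884220123291016, 82.1118392944336), 14.87489128112793)
wedge travel [[ 649.20292231 -258.46672929  127.        ]
 [ 602.4186951  -268.18742097  127.        ]] 47.783425606828985
top0 3134 [[401.3999938964844, 198.89999389648438], [500.1000061035156, 168.5], [516.5999755859375, 222.10000610351562], [417.8999938964844, 252.5]]
ft 2296 [[400.70001220703125, 199.0], [477.6000061035156, 175.3000030517578], [494.3999938964844, 229.6999969482422], [417.3999938964844, 253.39999389648438]]
```

```bash
python3 -c "
from rig import workorder
print(workorder.finish_job())"
```

```text
the job is handed in; nothing more can be done
None
```

The job is handed in at about 20 s on the clock, well under the 56 s limit; no verdict was reported. I gripped the bar, ran its toe about 70 mm past the fulcrum under the slab and pressed the handle down to about 17° (my estimate). I held it there until the wedge stopped moving, let the slab down, pulled the bar out and laid it on the bench.

**Last checks:**
- **Wedge:** it moved about 48 mm in the top view, so it is fully in.
- **Slab:** its near-end corners are within about 1 px (3 mm) of the start. The far-end corners could not be compared, because the colour mask cut off that end in the last picture.
- **Bar:** it lies flat, with the toe measured at about 13 mm above the bench, where 14 to 17 mm was expected. The two camera rays for that point missed each other by 3 mm. The bar is well clear of the slab and fulcrum.
- **Robot:** the gripper is open at 245 mm height with near-zero force, touching nothing.
- **Not measured directly:** I did not measure the slab's tilt in degrees. I judged it from the slab sitting visibly raised on the wedge. The hold force between bar and slab was inferred from about 11 N at the wrist while pressing.

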